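# Clamp a cue shaft under tip pressure

### The job

The cue shaft with the freshly glued tip lies in the vee rests of the press. Gently slide it on until its tip presses on the spring anvil with about 6 newtons (never more than 12), leave it held there by the spring guide, then flip the black-knobbed cam lever over centre, all the way to its stop on the robot's side, so that the shaft stays clamped with the tip still under that pressure. Leave the things lying around it where they are.

Things in the scene. Friction and masses are not known exactly. Their poses are not given: they have to be found in the camera images.
- press: cast-iron press, fixed; bed 110 x 460 mm, bed rail 34 mm high. Origin under the bed, on the cart top. +y is the shaft's axis, towards the anvil; +x points away from the robot, +z up. The shaft lies at x = 0, 75 mm above the cart, and is free to be grasped from y = -145 to 0 mm. Head casting at y = 197 to 233 mm, 118 mm high
- guide (a point): spring guide, 30 mm long: shaft's axis in the middle of it, at y = -180 mm of the press; top 123 mm high. Leather vee below, spring pad above. Its pad drags: sliding the shaft takes 10 to 14 N along y (up to 18 N if the grasp pulls it sideways; differs from start to start, wavers by 1 or 2 N). Let go, it holds the shaft still against an anvil force of up to about 10 N
- press_clamp (a point): cam clamp, 42 mm long: shaft's axis in the middle of it, at y = 50 mm of the press. Walnut vee below, jaw above (open: about 2 mm above the shaft), posts and bridge 120 mm high, cam ears to 163 mm
- shaft_mid (a point): maple cue shaft, 460 mm long, 90 g: its axis half-way along, 75 mm above the cart; +y points to the tip. Leather tip and white ferrule 13 mm in diameter, straight 13 mm for 350 mm from the tip, then tapering to 18 mm at the brass collar. It lies in guide and clamp, the tip 23 to 77 mm short of the anvil at first
- shaft_tip (a point): end of the leather tip, on the axis, 230 mm from shaft_mid along +y
- anvil_screw: steel screw in the press head with a 52 mm handwheel, already set, fixed; axes as the press's. At its end the spring anvil, a 22 mm brass disc; origin at the centre of the disc's face when unloaded, 75 mm above the cart; it looks to -y. The anvil gives along +y: it starts to move at 2 N and takes 4 N more per mm (6 N = 1 mm), 6 mm at most
- cam_lever (a joint): angle of the clamp's lever: 0 = open, leaning 0.25 rad back (press +x) from upright; it swings towards the robot (-x) and down; 1.2 = centre; 1.62 = closed, at its stop, nearly level. Starts at 0 to 0.2. The jaw meets the shaft at about 0.5. The push needed at the knob rises to about 13 N near 0.8; past the centre the lever snaps to its stop by itself and stays
- jaw_pad: leather-faced jaw of the cam clamp, 34 x 36 mm, 8 mm thick, origin at its centre; the cam drives it down onto the shaft (15 to 25 N when closed). It lies under the clamp's bridge and is not to be touched
- lever_knob (a point): centre of the black barrel knob (25 mm in diameter, 26 mm long along the press's y, flat ends) at the end of the cam lever, 100 mm from the pivot; the bar below it is 13 mm thick
- lever_pivot (a point): pivot of the cam lever, at x 0, y 50 mm of the press, 150 mm above the cart; its axis runs along the press's y, so the lever swings in the press's x-z plane
- clamp_ring: walnut tip-clamp ring, 48 mm across, 20 mm high, lying flat; leave alone; origin under its centre
- ferrule: white nylon ferrule (short tube), 14 mm across, 26 mm high, standing; leave alone; origin under its centre
- drum: aluminium sanding drum, 38 mm across, 40 mm high, with an 18 mm spindle on top, standing; leave alone; origin under its centre
- mallet: black rubber mallet lying flat, 300 mm long, head 52 mm thick and 82 mm wide; origin under the middle of its length; leave alone
- glue: small clear glue bottle with black cap, 30 mm across, 75 mm high, standing; leave alone; origin under its centre
- tip_tin: flat round aluminium tin, 70 mm across, 24 mm high; leave alone; origin under its centre
- chalk: chalk cube, 22.5 mm; leave alone; origin under its centre

How it is judged:
By the outcome, as a careful person would: the job done as asked, in the order asked, and still so for the second after the job is handed in, with the robot touching nothing.
It also fails if it takes over 67 s, if anything falls off the work surface, if the arm or the gripper's body presses on something with over 40 N, if the wrist force passes 120 N, or if a joint passes its speed limit or range.

### The arm

A 6-joint arm with a two-finger parallel gripper is mounted at the origin on the work surface. World frame = base frame: x ahead of the robot, y to its left, z up, the work surface at z = 0. Lengths are in m, angles in rad, forces in N, time in s.
With the tool pointing down it reaches from about 0.275 to 0.725 m from the base axis. Payload 5.6 kg.
Tool frame: the origin (TCP) lies on the mounting face of the last link; the fingertips stand 173 mm ahead of it and the grasp point (between the pads) lies hold_point_z ahead of it (hold_point_z is the distance from the TCP to the grasp point, in m); z points along the fingers, y is the line along which they close (so a half turn about z gives the same grasp; the last joint's range is limited). The gripper opens to 85 mm and grips with 20 to 120 N. Pads are 22 mm wide; open, the fingers measure 114 mm over their backs; the gripper's body (76 mm by 85 mm) begins 54 mm behind the grasp point. The pads swing forward as they close: fully open they stand 13 mm farther back than shut.
Start: joints at [-0.902, 0.255, 0.108, 0, -1.424, -0.285], TCP at [0.206, -0.51, 0.405] pointing down, gripper open.
Joint ranges: [-2.95, 2.95], [-1.21, 1.97], [-1.09, 1.5], [-2.87, 1.71], [-2.94, -0.07], [-3.05, 3.05]. Speed limits (rad/s): [2.57, 2.57, 3.14, 3.14, 3.14, 3.14].

### API

Orientations are given as [roll, pitch, yaw] about the fixed x, y, z axes, in that order (R = Rz(yaw) Ry(pitch) Rx(roll)).
In Python, from bench import * gives the robot as it stands.
- The arm moves only by the shell command python3 -m creep 'ROWS' [FORCE]. ROWS is JSON, a list of rows, each an object of numbers: "tx", "ty", "tz": the shift along the tool's x, y, z in units of 25 mm (1.0 is 25 mm); "ax", "ay", "az": the turn, a rotation vector about the tool's x, y, z in units of 6 degrees (1.0 is 6 degrees); "gripper": the gripper command: -1 is shut, 1 is fully open, values between are in proportion. A call has 1 to 20 rows; each row is the pose to reach, as a shift and turn from the pose commanded when the call began, along the tool's axes at that moment; what a row does not reach only later rows make up. A row lasts 1/10 s, in which the tool goes at most 50 mm and 8.59 degrees, less where a joint would pass 70% of its speed; a pose out of reach is approached as far as the arm can. A call with a gripper value outside its range is refused whole. The fingers move at their own pace and stop on an object; FORCE is the grip in N (left out, the last holds). Time passes only in rows, so rows that repeat a pose let the fingers close. It gives the time, the measured TCP pose, the force, the opening and the grip force at its end, in the units of the state.
- state(): the state, without advancing time (a new reading comes with each control period).
- grab_frame(name): name is "scene" or "top" or "wrist"; returns a dict with "frame" (400x640x3 uint8, red, green, blue), "z_map" (400x640 float32, m along the optical axis (not along the pixel's ray), 0 where there is no reading), "fx", "fy", "cx", "cy" (pixels), "eye" and "rotation" of the camera in the world. Camera axes: x right, y up, looking along -z (the intrinsics and any distortion apply to the point x, -y, -z); pixel columns grow to the right and rows downward; lengths in m; the calibration is good to about 2 mm. A picture is of the moment at which its call begins.
- job_done(): hands the job in; it is judged then, once.
The state is a dict: "time_s": time; "joint_positions": joint angles; "joint_velocities": joint speeds; "joint_efforts": joint torques, N m; "ee_pos": TCP position; "tool_rot": TCP orientation; "wrist_force": force on the tool from outside, world axes, zero at the start; "torque": the same for the moment, N m; "grip_width": finger opening in m; "grasp_force": force on a finger pad.
Only numpy, scipy, OpenCV 4.12 (cv2) and the standard library are available. Lean on these libraries where they do the work, as an engineer would, in place of code of your own. Each camera call takes 0.05 s, during which the arm holds its last target. There are 200 camera calls.

## Working session

There is one attempt and no reset: what is moved stays moved. The work goes in short steps, Python scripts to look and compute and a shell command to move; the robot and the scene stay as the last step left them, time stands still between calls to the robot, and variables do not carry over. Pictures are saved under pics/ and viewed, at most 12 in all, crops included, and the job is handed in when it is done.

```bash
mkdir -p pics; ls; cat > h.py <<'E'
from bench import *
import numpy as np, cv2
from scipy.spatial.transform import Rotation as R
def save(f,n,crop=None,s=1):
    im=f["frame"][:,:,::-1]
    if crop: im=im[crop[1]:crop[3],crop[0]:crop[2]]
    cv2.imwrite("pics/"+n,cv2.resize(im,None,fx=s,fy=s))
def pts(f):
    z=f["z_map"]; v,u=np.mgrid[0:z.shape[0],0:z.shape[1]]
    c=np.stack([(u-f["cx"])/f["fx"]*z,-(v-f["cy"])/f["fy"]*z,-z],-1)
    return c@np.array(f["rotation"]).T+np.array(f["eye"])
E
python3 - <<'E'
from h import *
import pickle
s=state(); print(s)
try: print(hold_point_z)
except Exception as e: print(e)
F={n:grab_frame(n) for n in("scene","top")}
pickle.dump(F,open("F0.pkl","wb"))
for n,f in F.items():
    save(f,n+"0.png"); print(n,{k:v for k,v in f.items() if k not in("frame","z_map")}, (f["z_map"]>0).mean())
E
```

```text
pics
{'time_s': 0.0, 'joint_positions': array([-9.02373101e-01,  2.55747903e-01,  1.07003863e-01, -4.84981202e-04,
       -1.42391329e+00, -2.84623021e-01]), 'joint_velocities': array([-0.00108441,  0.00086074, -0.00145712,  0.0015243 ,  0.00050984,
       -0.00294654]), 'joint_efforts': array([ 1.69906187e-03, -3.86634958e+01,  2.37938601e+01,  5.36542878e+00,
       -6.15712910e-03,  5.60463513e-05]), 'ee_pos': array([ 0.20596018, -0.50979802,  0.40379318]), 'tool_rot': array([ 3.13967183e+00, -6.22371088e-05, -2.75786381e+00]), 'wrist_force': array([-0.03134474, -0.13595256, -0.88282445]), 'torque': array([-0.00549478,  0.01711123, -0.00107185]), 'grasp_force': 0.0, 'grip_width': 0.08576436729436447}
0.1547
scene {'fx': 434.06675514696013, 'fy': 434.06675514696013, 'cx': 315.56999688154644, 'cy': 200.61748600853463, 'eye': array([ 1.19061221, -0.18102142,  0.79154235]), 'rotation': array([0.75680463, 0.01904251, 1.23177441])} 0.9959140625
top {'fx': 425.98036109920537, 'fy': 425.98036109920537, 'cx': 325.88280458656317, 'cy': 198.11902112935346, 'eye': array([0.54481444, 0.01143976, 1.09201285]), 'rotation': array([ 0.09670943,  0.02148053, -1.58702058])} 0.9959140625
```

```bash
sed -i 's/np.array(f\["rotation"\]).T/R.from_euler("xyz",f["rotation"]).as_matrix().T/' h.py
python3 - <<'E'
from h import *
import pickle
F=pickle.load(open("F0.pkl","rb"))
P=pts(F["top"])
for n in F:
    p=pts(F[n]); print(n,np.round(p[40:400:80,40:640:100],3).tolist())
E
```

```text
scene [[[-0.757, -0.686, -0.013], [-0.831, -0.321, -0.114], [0.13, -0.021, 0.274], [-1.366, 0.865, -0.577], [-0.66, 1.145, -0.303], [-0.532, 1.693, -0.344]], [[-0.139, -0.632, 0.003], [-0.031, -0.34, -0.0], [0.096, -0.052, 0.012], [0.186, 0.236, -0.002], [0.297, 0.516, 0.0], [0.191, 1.055, -0.213]], [[0.234, -0.605, 0.001], [0.323, -0.364, 0.0], [0.414, -0.125, 0.002], [0.517, 0.104, 0.02], [0.586, 0.345, -0.001], [0.705, 0.529, 0.049]], [[0.495, -0.586, 0.0], [0.572, -0.38, 0.003], [0.645, -0.177, 0.0], [0.719, 0.025, -0.0], [0.872, 0.143, 0.159], [0.881, 0.391, 0.04]], [[0.69, -0.57, 0.002], [0.819, -0.361, 0.118], [0.817, -0.215, -0.001], [0.882, -0.04, 0.002], [0.944, 0.135, -0.002], [0.871, 0.665, -0.581]]]
top [[[1.475, 1.345, -0.751], [1.233, 0.665, -0.289], [1.304, 0.359, -0.453], [1.436, -0.027, -0.746], [1.319, -0.416, -0.526], [1.415, -0.918, -0.751]], [[0.832, 0.69, 0.141], [0.856, 0.503, 0.04], [0.829, 0.231, 0.114], [0.857, -0.007, -0.002], [0.851, -0.268, -0.003], [0.812, -0.467, 0.118]], [[0.699, 1.045, -0.376], [0.651, 0.496, 0.045], [0.651, 0.256, -0.002], [0.646, -0.003, 0.001], [0.641, -0.259, 0.0], [0.636, -0.512, 0.001]], [[0.398, 1.229, -0.661], [0.45, 0.512, -0.002], [0.446, 0.255, -0.001], [0.443, 0.001, -0.001], [0.439, -0.25, 0.002], [0.436, -0.499, 0.001]], [[0.142, 1.051, -0.423], [0.252, 0.506, 0.001], [0.249, 0.254, -0.0], [0.247, 0.005, 0.001], [0.244, -0.243, -0.001], [0.241, -0.488, -0.003]]]
```

View pics/top0.png

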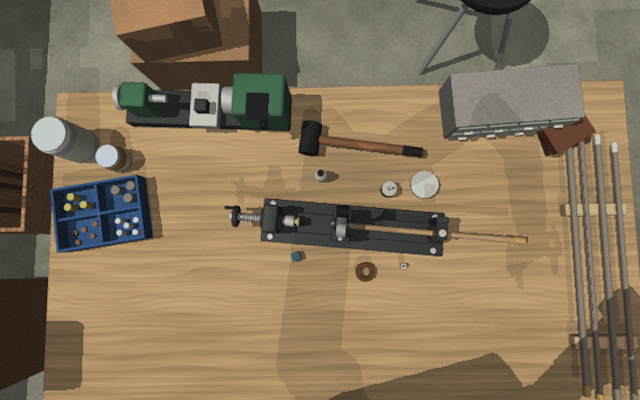

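View pics/scene0.png

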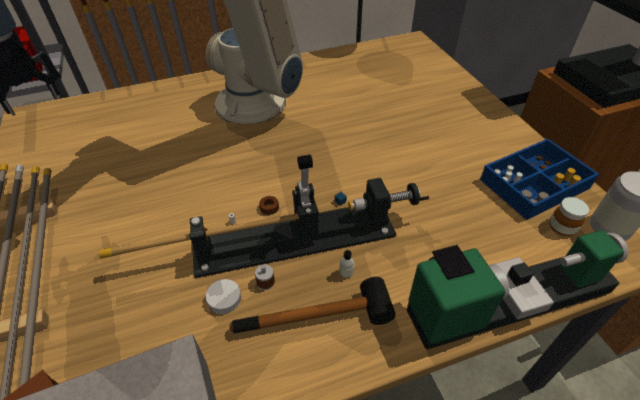

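```bash
python3 - <<'E'
from h import *
import pickle
F=pickle.load(open("F0.pkl","rb"))
out=[]
f=F["top"];P=pts(f);im=f["frame"].astype(int)
reg=np.zeros(P.shape[:2],bool); reg[190:262,225:535]=1
bed=reg&(im.max(-1)<75)&(P[...,2]>.02)&(P[...,2]<.048)
q=P[bed][:,:2].astype(np.float32)
(c,wh,a)=cv2.minAreaRect(q); print("bed",c,wh,a,len(q))
hsv=cv2.cvtColor(f["frame"],cv2.COLOR_RGB2HSV)
sh=reg&(P[...,2]>.06)&(P[...,2]<.095)&(hsv[...,1]>60)&(hsv[...,2]>90)
q=P[sh]; 
l=cv2.fitLine(q[:,:2].astype(np.float32),cv2.DIST_HUBER,0,.01,.01).ravel(); print("shaft",l,len(q),q[:,1].min(),q[:,1].max(),np.median(q[:,2]))
d=l[:2]*np.sign(l[1]); yaw=np.arctan2(-d[0],d[1]); print("yaw",yaw)
n=np.array([d[1],-d[0]])
# high points
for lo,hi in((.1,.13),(.14,.2),(.2,.3)):
    m=reg&(P[...,2]>lo)&(P[...,2]<hi)
    if m.any():
        k,lab,st,ce=cv2.connectedComponentsWithStats(m.astype(np.uint8))
        for i in range(1,k):
            if st[i,4]>8: p=P[lab==i]; print(lo,st[i].tolist(),p.mean(0).round(4),p.min(0).round(4),p.max(0).round(4))
b=np.array(c); print("bed center along/perp", (b-l[2:])@n)
# profile along shaft axis line (through the axis) : z and colour
for t in np.arange(-.33,.33,.006):
    X=b+((l[2:]-b)@n)*n+t*d
    m=np.hypot(*( (P[...,:2]-X).transpose(2,0,1)))<.004
    if m.any(): print(round(t,3),P[m][:,2].max().round(3),np.median(im[m],0).astype(int).tolist(),end=' | ')
save(f,"top_crop.png",(220,180,460,270),3.3)
save(F["scene"],"scene_crop.png",(180,140,440,280),3)
E
```

```text
bed (0.5845487117767334, -0.04401014745235443) (0.1486915647983551, 0.38794463872909546) 5.6013569831848145 1982
shaft [ 0.09757509  0.9952282   0.55468404 -0.23348555] 908 -0.43285492509274914 0.27444659858759934 0.08009237295069971
yaw -0.09773059
0.1 [261, 204, 19, 30, 456] [0.5951 0.1614 0.1164] [0.5618 0.1412 0.1002] [0.6292 0.1815 0.1224]
0.1 [332, 208, 7, 14, 49] [0.6008 0.0124 0.1198] [0.5864 0.0039 0.1151] [0.6165 0.0177 0.1292]
0.1 [348, 209, 3, 14, 24] [ 0.5997 -0.0222  0.1196] [ 0.5838 -0.0239  0.1171] [ 0.6135 -0.019   0.1223]
0.1 [231, 211, 5, 9, 22] [0.6055 0.2494 0.1013] [0.5964 0.2445 0.1   ] [0.615  0.254  0.1048]
0.1 [434, 217, 15, 24, 299] [ 0.5671 -0.2297  0.116 ] [ 0.5395 -0.247   0.1002] [ 0.5921 -0.2154  0.1248]
0.1 [330, 225, 20, 17, 159] [0.5537 0.002  0.1198] [ 0.5408 -0.0208  0.1156] [0.5777 0.023  0.1259]
0.14 [331, 218, 20, 20, 229] [ 0.5713 -0.0007  0.1603] [ 0.5499 -0.0222  0.1432] [0.5918 0.0198 0.1983]
0.2 [336, 205, 14, 17, 184] [ 0.5982 -0.0032  0.2524] [ 0.583  -0.0173  0.2   ] [0.6127 0.0088 0.263 ]
bed center along/perp 0.011234080181279693
-0.3
[... 2365 characters left out ...]
.162 0.091 [190, 186, 178] | 0.168 0.091 [194, 192, 182] | 0.174 0.09 [188, 184, 175] | 0.18 0.097 [69, 69, 68] | 0.186 0.106 [33, 34, 32] | 0.192 0.119 [41, 44, 42] | 0.198 0.12 [63, 65, 62] | 0.204 0.12 [69, 72, 67] | 0.21 0.12 [73, 75, 71] | 0.216 0.12 [77, 79, 75] | 0.222 0.119 [53, 56, 55] | 0.228 0.1 [58, 61, 58] | 0.234 0.097 [124, 124, 117] | 0.24 0.088 [136, 142, 137] | 0.246 0.087 [150, 147, 141] | 0.252 0.087 [144, 147, 140] | 0.258 0.084 [151, 149, 142] | 0.264 0.086 [138, 144, 139] | 0.27 0.087 [147, 145, 138] | 0.276 0.087 [137, 139, 132] | 0.282 0.086 [105, 103, 99] | 0.288 0.102 [55, 54, 52] | 0.294 0.105 [62, 66, 61] | 0.3 0.102 [137, 146, 141] | 0.306 0.09 [185, 179, 167] |
```

View pics/top_crop.png

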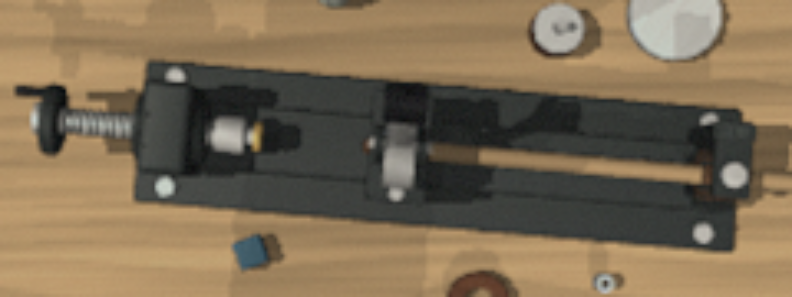

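View pics/scene_crop.png

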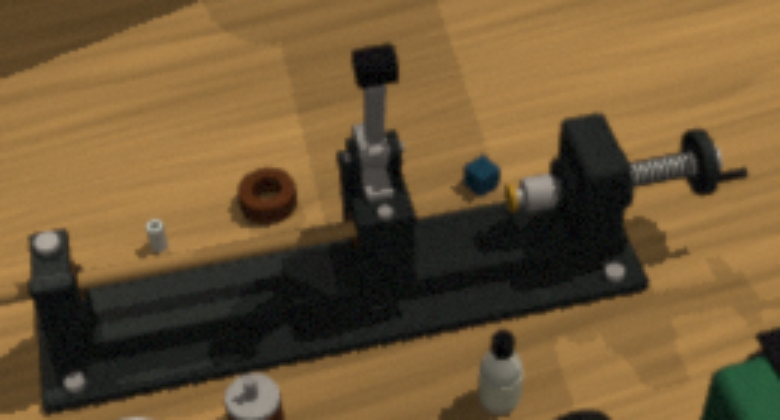

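The top view shows the press bed (262–443, 198–255) with the anvil on the left at about (256,135) in the crop. The lever knob is at (342,213), the guide at (440,228), and the tip sits just left of the clamp. The scene view agrees: the lever is upright and open, and the shaft is in the guide. I'm moving above the grasp spot.

```bash
cat >> h.py <<'E'
D=np.array([.0976,.9952,0]); O=np.array([.5727,-.0499,0]); YAW=-1.668
def prs(p): # world -> press
    q=np.asarray(p)-O; return np.stack([q[...,0]*D[1]-q[...,1]*D[0],q@D,q[...,2]],-1)
def rel(X,rpy=None):
    s=state(); r=R.from_euler("xyz",s["tool_rot"])
    out=r.inv().apply(np.array(X)-s["ee_pos"])/.025
    a=(r.inv()*R.from_euler("xyz",rpy)).as_rotvec(degrees=True)/6 if rpy is not None else 0
    print("t",np.round(out,3),"a",np.round(a,3))
E
python3 -c "
from h import *
rel([.5615,-.1643,.33],[np.pi,0,YAW])"
python3 -m creep '[{"tx":-18.35,"ty":7.49,"tz":2.96,"az":-10.41},{"tx":-18.35,"ty":7.49,"tz":2.96,"az":-10.41},{"tx":-18.35,"ty":7.49,"tz":2.96,"az":-10.41},{"tx":-18.35,"ty":7.49,"tz":2.96,"az":-10.41},{"tx":-18.35,"ty":7.49,"tz":2.96,"az":-10.41},{"tx":-18.35,"ty":7.49,"tz":2.96,"az":-10.41},{"tx":-18.35,"ty":7.49,"tz":2.96,"az":-10.41},{"tx":-18.35,"ty":7.49,"tz":2.96,"az":-10.41},{"tx":-18.35,"ty":7.49,"tz":2.96,"az":-10.41},{"tx":-18.35,"ty":7.49,"tz":2.96,"az":-10.41},{"tx":-18.35,"ty":7.49,"tz":2.96,"az":-10.41},{"tx":-18.35,"ty":7.49,"tz":2.96,"az":-10.41},{"tx":-18.35,"ty":7.49,"tz":2.96,"az":-10.41},{"tx":-18.35,"ty":7.49,"tz":2.96,"az":-10.41}]'
python3 - <<'E'
from h import *
import pickle
s=state(); print(s["time_s"],s["ee_pos"],s["tool_rot"],s["joint_positions"],s["wrist_force"])
f=grab_frame("wrist"); pickle.dump(f,open("W1.pkl","wb")); save(f,"w1.png")
P=pts(f);Q=prs(P);hsv=cv2.cvtColor(f["frame"],cv2.COLOR_RGB2HSV)
m=(abs(Q[...,0])<.02)&(Q[...,2]>.07)&(Q[...,2]<.095)&(Q[...,1]>-.16)&(Q[...,1]<.025)&(hsv[...,1]>60)
for a in np.arange(-.16,.03,.02):
    k=m&(Q[...,1]>a)&(Q[...,1]<a+.02)
    if k.sum()>20: x=Q[k][:,0]; print(round(a,3),k.sum(),x.min().round(4),x.max().round(4),np.median(x).round(4),np.median(Q[k][:,2]).round(4),Q[k][:,2].max().round(4))
E
```

```text
t [-18.363   7.486   2.968] a [ 1.5000e-02  8.0000e-03 -1.0407e+01]
0.1 [ 0.20594775 -0.50981981  0.40392982] [ 3.13995503e+00 -9.83229876e-05 -2.75782394e+00] [-9.02376302e-01  2.55633343e-01  1.07151720e-01 -3.69492836e-04
 -1.42391405e+00 -2.84597023e-01] [ 0.31529005  0.79590413 -0.13714376]$[0]: bad value
```

View pics/w1.png

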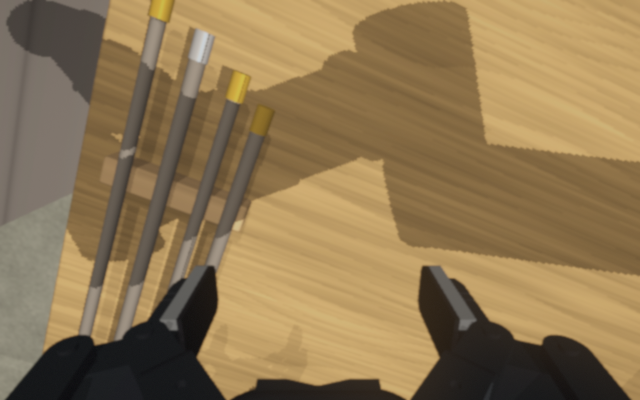

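The wrist view shows only the fingers and the rack, because the move was refused. I'll test the row format.

```bash
python3 -m creep '[{"tx":-2,"ty":0.8,"tz":0.3,"ax":0,"ay":0,"az":-1.1,"gripper":1}]'; python3 -m creep --help | head -20
```

```text
time_s: 0.25
ee_pos: [0.2398, -0.4777, 0.3976]
tool_rot: [-3.141, -0.001, -2.647]
wrist_force: [2.4, -0.5, -0.6]
grip_width: 0.0854
grasp_force: 0.0invalid input: not JSON, or not a number
```

```bash
python3 -m creep '[{"tx":0,"ty":0,"tz":0,"ax":0,"ay":0,"az":0,"gripper":1}]' >/dev/null; python3 -c "
from h import *
rel([.5615,-.1643,.33],[np.pi,0,YAW])"
```

```text
t [-17.096   4.674   2.699] a [ 0.014  0.023 -9.253]
```

```bash
python3 -m creep '[{"tx":-2,"ty":0.5,"tz":0.3,"az":-1.1,"gripper":1},{"tx":-4,"ty":1,"tz":0.6,"az":-2.2,"gripper":1},{"tx":-6,"ty":1.5,"tz":0.9,"az":-3.3,"gripper":1},{"tx":-8,"ty":2.1,"tz":1.2,"az":-4.4,"gripper":1},{"tx":-10,"ty":2.7,"tz":1.5,"az":-5.5,"gripper":1},{"tx":-12,"ty":3.3,"tz":1.9,"az":-6.6,"gripper":1},{"tx":-14,"ty":3.8,"tz":2.2,"az":-7.7,"gripper":1},{"tx":-16,"ty":4.4,"tz":2.5,"az":-8.8,"gripper":1},{"tx":-17.1,"ty":4.67,"tz":2.7,"az":-9.25,"gripper":1},{"tx":-17.1,"ty":4.67,"tz":2.7,"az":-9.25,"gripper":1},{"tx":-17.1,"ty":4.67,"tz":2.7,"az":-9.25,"gripper":1}]'
```

```text
$[0]: bad value
```

```bash
python3 -m creep '[{"tx":-2,"ty":0.5,"tz":0.3,"ax":0,"ay":0,"az":-1.1,"gripper":1},{"tx":-4,"ty":1,"tz":0.6,"ax":0,"ay":0,"az":-2.2,"gripper":1},{"tx":-6,"ty":1.5,"tz":0.9,"ax":0,"ay":0,"az":-3.3,"gripper":1},{"tx":-8,"ty":2.1,"tz":1.2,"ax":0,"ay":0,"az":-4.4,"gripper":1},{"tx":-10,"ty":2.7,"tz":1.5,"ax":0,"ay":0,"az":-5.5,"gripper":1},{"tx":-12,"ty":3.3,"tz":1.9,"ax":0,"ay":0,"az":-6.6,"gripper":1},{"tx":-14,"ty":3.8,"tz":2.2,"ax":0,"ay":0,"az":-7.7,"gripper":1},{"tx":-16,"ty":4.4,"tz":2.5,"ax":0,"ay":0,"az":-8.8,"gripper":1},{"tx":-17.1,"ty":4.67,"tz":2.7,"ax":0,"ay":0,"az":-9.25,"gripper":1},{"tx":-17.1,"ty":4.67,"tz":2.7,"ax":0,"ay":0,"az":-9.25,"gripper":1},{"tx":-17.1,"ty":4.67,"tz":2.7,"ax":0,"ay":0,"az":-9.25,"gripper":1}]'
python3 - <<'E'
from h import *
import pickle
s=state(); print(s["time_s"],s["ee_pos"],s["tool_rot"],s["joint_positions"],s["wrist_force"])
f=grab_frame("wrist"); pickle.dump(f,open("W1.pkl","wb")); save(f,"w2.png")
P=pts(f);Q=prs(P);hsv=cv2.cvtColor(f["frame"],cv2.COLOR_RGB2HSV)
m=(abs(Q[...,0])<.02)&(Q[...,2]>.07)&(Q[...,2]<.095)&(Q[...,1]>-.16)&(Q[...,1]<.025)&(hsv[...,1]>60)
for a in np.arange(-.16,.03,.02):
    k=m&(Q[...,1]>a)&(Q[...,1]<a+.02)
    if k.sum()>20: x=Q[k][:,0]; print(round(a,3),k.sum(),x.min().round(4),x.max().round(4),np.median(x).round(4),np.median(Q[k][:,2]).round(4),Q[k][:,2].max().round(4))
E
```

```text
time_s: 1.45
ee_pos: [0.5617, -0.1679, 0.3294]
tool_rot: [3.14, -0.0, -1.673]
wrist_force: [-0.1, -1.0, -0.2]
grip_width: 0.0856
grasp_force: 0.0
1.45 [ 0.56174469 -0.1678651   0.32939132] [ 3.13980480e+00 -1.65958827e-04 -1.67262323e+00] [-2.38784041e-02  3.58695825e-01  6.07092713e-02  2.74293854e-05
 -1.27460513e+00 -7.79566762e-02] [-0.1073519  -1.02313092 -0.16757259]
-0.16 613 -0.0044 0.008 0.0019 0.0813 0.084
-0.14 576 -0.0045 0.0083 0.0018 0.0812 0.0837
-0.12 525 -0.0045 0.0079 0.0016 0.0812 0.0837
-0.1 491 -0.0046 0.0082 0.0017 0.0811 0.0837
-0.08 441 -0.0038 0.0085 0.0019 0.0813 0.0835
-0.06 402 -0.0039 0.008 0.002 0.0812 0.0834
-0.04 378 -0.0039 0.0083 0.0021 0.0811 0.0832
-0.02 368 -0.0039 0.0085 0.0022 0.081 0.0833
-0.0 341 -0.0039 0.0087 0.0023 0.0811 0.0839
0.02 74 -0.004 0.008 0.0016 0.0811 0.0831
```

View pics/w2.png

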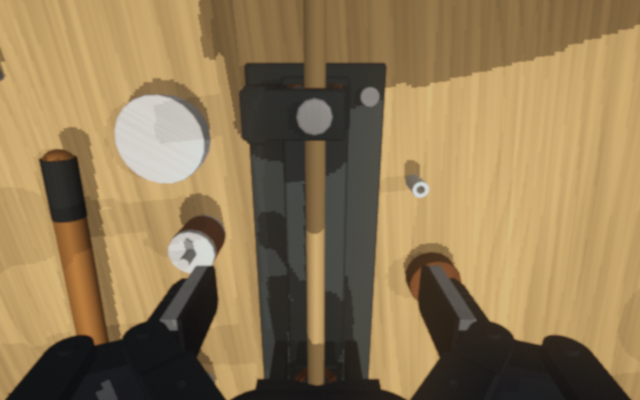

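The wrist view shows the shaft at column 316, centred between the fingers (215 and 420), with the guide at (315,115). I'm descending with the path clear, then closing.

```bash
python3 -m creep '[{"tx":0,"ty":0,"tz":1.2,"ax":0,"ay":0,"az":0,"gripper":0.3},{"tx":0,"ty":0,"tz":2.4,"ax":0,"ay":0,"az":-0.05,"gripper":0},{"tx":0,"ty":0,"tz":3.4,"ax":0,"ay":0,"az":-0.05,"gripper":-0.3},{"tx":0,"ty":0,"tz":4,"ax":0,"ay":0,"az":-0.05,"gripper":-0.3},{"tx":0,"ty":0,"tz":4,"ax":0,"ay":0,"az":-0.05,"gripper":-0.3},{"tx":0,"ty":0,"tz":4,"ax":0,"ay":0,"az":-0.05,"gripper":-0.3}]' 30
python3 -m creep '[{"tx":0,"ty":0,"tz":0,"ax":0,"ay":0,"az":0,"gripper":-0.6},{"tx":0,"ty":0,"tz":0,"ax":0,"ay":0,"az":0,"gripper":-0.7},{"tx":0,"ty":0,"tz":0,"ax":0,"ay":0,"az":0,"gripper":-0.8},{"tx":0,"ty":0,"tz":0,"ax":0,"ay":0,"az":0,"gripper":-1},{"tx":0,"ty":0,"tz":0,"ax":0,"ay":0,"az":0,"gripper":-1},{"tx":0,"ty":0,"tz":0,"ax":0,"ay":0,"az":0,"gripper":-1},{"tx":0,"ty":0,"tz":0,"ax":0,"ay":0,"az":0,"gripper":-1},{"tx":0,"ty":0,"tz":0,"ax":0,"ay":0,"az":0,"gripper":-1}]' 30
```

```text
time_s: 2.1
ee_pos: [0.561, -0.1696, 0.2313]
tool_rot: [-3.141, -0.0, -1.67]
wrist_force: [0.3, 0.5, -0.5]
grip_width: 0.03
grasp_force: 0.0
time_s: 2.9
ee_pos: [0.5623, -0.169, 0.2322]
tool_rot: [-3.137, -0.001, -1.668]
wrist_force: [2.8, -1.8, 5.7]
grip_width: 0.012
grasp_force: 29.5
```

```bash
python3 -m creep '[{"tx":0,"ty":-0.06,"tz":-0.06,"ax":0,"ay":0,"az":0,"gripper":-1},{"tx":0,"ty":-0.06,"tz":-0.06,"ax":0,"ay":0,"az":0,"gripper":-1},{"tx":0,"ty":-0.06,"tz":-0.06,"ax":0,"ay":0,"az":0,"gripper":-1},{"tx":0,"ty":-0.06,"tz":-0.06,"ax":0,"ay":0,"az":0,"gripper":-1}]' 60
python3 -m creep '[{"tx":-0.08,"ty":0,"tz":0,"ax":0,"ay":0,"az":0,"gripper":-1},{"tx":-0.16,"ty":0,"tz":0,"ax":0,"ay":0,"az":0,"gripper":-1},{"tx":-0.24,"ty":0,"tz":0,"ax":0,"ay":0,"az":0,"gripper":-1},{"tx":-0.32,"ty":0,"tz":0,"ax":0,"ay":0,"az":0,"gripper":-1},{"tx":-0.40,"ty":0,"tz":0,"ax":0,"ay":0,"az":0,"gripper":-1},{"tx":-0.48,"ty":0,"tz":0,"ax":0,"ay":0,"az":0,"gripper":-1},{"tx":-0.56,"ty":0,"tz":0,"ax":0,"ay":0,"az":0,"gripper":-1},{"tx":-0.64,"ty":0,"tz":0,"ax":0,"ay":0,"az":0,"gripper":-1}]'
```

```text
time_s: 3.3
ee_pos: [0.5628, -0.1691, 0.2323]
tool_rot: [-3.141, -0.001, -1.669]
wrist_force: [0.8, -3.9, 5.0]
grip_width: 0.0109
grasp_force: 58.9
time_s: 4.1
ee_pos: [0.5642, -0.1555, 0.2323]
tool_rot: [-3.141, -0.006, -1.669]
wrist_force: [2.1, -16.8, 1.7]
grip_width: 0.0106
grasp_force: 58.8
```

```bash
python3 -m creep '[{"tx":-0.08,"ty":-0.05,"tz":0,"ax":0,"ay":0,"az":0,"gripper":-1},{"tx":-0.16,"ty":-0.1,"tz":0,"ax":0,"ay":0,"az":0,"gripper":-1},{"tx":-0.24,"ty":-0.1,"tz":0,"ax":0,"ay":0,"az":0,"gripper":-1},{"tx":-0.32,"ty":-0.1,"tz":0,"ax":0,"ay":0,"az":0,"gripper":-1},{"tx":-0.40,"ty":-0.1,"tz":0,"ax":0,"ay":0,"az":0,"gripper":-1},{"tx":-0.48,"ty":-0.1,"tz":0,"ax":0,"ay":0,"az":0,"gripper":-1},{"tx":-0.56,"ty":-0.1,"tz":0,"ax":0,"ay":0,"az":0,"gripper":-1},{"tx":-0.64,"ty":-0.1,"tz":0,"ax":0,"ay":0,"az":0,"gripper":-1},{"tx":-0.72,"ty":-0.1,"tz":0,"ax":0,"ay":0,"az":0,"gripper":-1},{"tx":-0.8,"ty":-0.1,"tz":0,"ax":0,"ay":0,"az":0,"gripper":-1}]'
python3 - <<'E'
from h import *
import pickle
print(state()["wrist_force"],prs(state()["ee_pos"]))
f=grab_frame("top"); pickle.dump(f,open("T2.pkl","wb"))
P=pts(f);Q=prs(P);im=f["frame"]
for a in np.arange(.07,.18,.003):
    k=(abs(Q[...,0]-.001)<.005)&(abs(Q[...,1]-a)<.002)
    if k.any(): print(round(a,3),np.median(Q[k][:,2]).round(3),Q[k][:,2].max().round(3),np.median(im[k],0).astype(int).tolist(),end=' | ')
save(f,"t2.png",(250,190,370,270),6)
E
```

```text
time_s: 5.1
ee_pos: [0.5672, -0.1367, 0.2321]
tool_rot: [3.137, -0.007, -1.669]
wrist_force: [-4.0, -19.8, 5.4]
grip_width: 0.0107
grasp_force: 59.2
[ -3.96918895 -19.80802859   5.39144253] [ 0.00297144 -0.08693347  0.23211067]
0.07 0.463 0.465 [178, 173, 151] | 0.073 0.462 0.465 [176, 168, 149] | 0.076 0.462 0.465 [176, 169, 150] | 0.079 0.462 0.465 [175, 168, 149] | 0.082 0.462 0.465 [174, 168, 149] | 0.085 0.462 0.463 [173, 167, 148] | 0.088 0.461 0.464 [175, 168, 148] | 0.091 0.461 0.464 [172, 165, 147] | 0.094 0.46 0.464 [172, 165, 146] | 0.097 0.46 0.465 [171, 165, 146] | 0.1 0.46 0.462 [170, 163, 144] | 0.103 0.459 0.463 [169, 163, 144] | 0.106 0.46 0.463 [170, 163, 145] | 0.109 0.46 0.464 [169, 163, 145] | 0.112 0.459 0.463 [167, 160, 142] | 0.115 0.458 0.464 [167, 160, 142] | 0.118 0.459 0.463 [166, 161, 143] | 0.121 0.459 0.461 [166, 160, 142] | 0.124 0.458 0.461 [166, 160, 141] | 0.127 0.458 0.461 [164, 158, 139] | 0.13 0.457 0.462 [163, 157, 139] | 0.133 0.457 0.462 [148, 142, 127] | 0.136 0.456 0.459 [145, 139, 123] | 0.139 0.452 0.453 [83, 82, 74] |
```

View pics/t2.png

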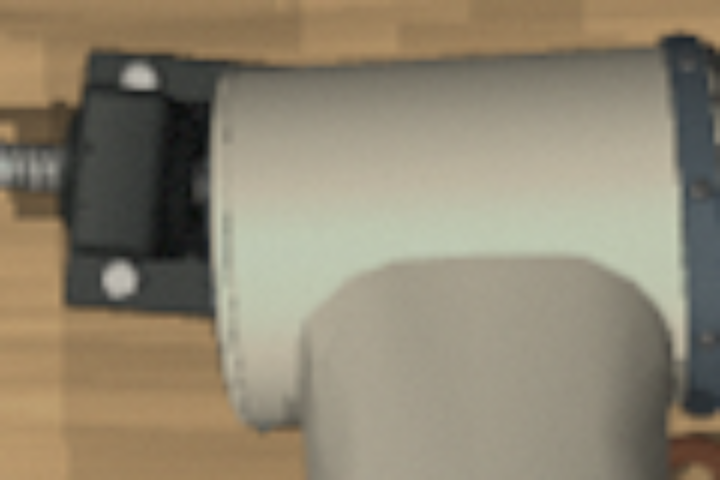

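The top view is blocked by the arm, so I'll use the scene camera for the tip gap.

```bash
python3 -m creep '[{"tx":0,"ty":0.035,"tz":-0.06,"ax":0,"ay":0,"az":0,"gripper":-1},{"tx":0,"ty":0.035,"tz":-0.06,"ax":0,"ay":0,"az":0,"gripper":-1}]'
python3 - <<'E'
from h import *
import pickle
s=state();w=s["wrist_force"]; print(w,w@D,prs(s["ee_pos"]))
f=grab_frame("scene"); pickle.dump(f,open("S2.pkl","wb"))
P=pts(f);Q=prs(P);im=f["frame"]
for a in np.arange(.07,.18,.003):
    k=(abs(Q[...,0]-.003)<.012)&(abs(Q[...,1]-a)<.002)&(Q[...,2]>.06)&(Q[...,2]<.09)
    if k.any(): print(round(a,3),k.sum(),Q[k][:,0].mean().round(4),np.median(Q[k][:,2]).round(3),np.median(im[k],0).astype(int).tolist(),end=' | ')
save(f,"s2.png",(270,150,420,260),5)
E
```

```text
time_s: 5.35
ee_pos: [0.5667, -0.1353, 0.2327]
tool_rot: [3.138, -0.004, -1.669]
wrist_force: [-0.6, -13.6, 1.1]
grip_width: 0.0109
grasp_force: 58.6
[ -0.59077821 -13.60079619   1.13652628] -13.593172323856571 [ 0.00231923 -0.08556538  0.23270205]
0.076 8 0.0033 0.082 [172, 164, 140] | 0.079 9 0.0044 0.082 [187, 186, 164] | 0.082 12 0.0042 0.081 [177, 165, 148] | 0.085 12 0.004 0.082 [183, 167, 141] | 0.088 10 0.0034 0.081 [193, 183, 158] | 0.091 12 0.0046 0.082 [179, 170, 151] | 0.094 10 0.0037 0.082 [169, 163, 142] | 0.097 8 0.0046 0.083 [106, 82, 65] | 0.1 11 0.0033 0.081 [77, 50, 30] | 0.103 9 0.004 0.081 [86, 55, 29] | 0.106 3 0.0045 0.078 [86, 60, 37] | 0.145 16 0.003 0.076 [84, 61, 20] | 0.148 29 0.0048 0.079 [100, 74, 24] | 0.151 10 0.007 0.083 [167, 126, 52] | 0.154 6 0.0059 0.08 [158, 144, 125] | 0.157 19 0.004 0.081 [84, 78, 63] | 0.16 31 0.0059 0.083 [94, 80, 73] | 0.163 17 0.0072 0.086 [139, 133, 123] | 0.166 17 0.0078 0.087 [140, 133, 123] | 0.169 17 0.0089 0.086 [139, 131, 121] | 0.172 18 0.0084 0.086 [138, 124, 114] | 0.175 20 0.0092 0.085 [137, 125, 114] | 0.178 14 0.0088 0.086 [126, 117, 107] |
```

View pics/s2.png

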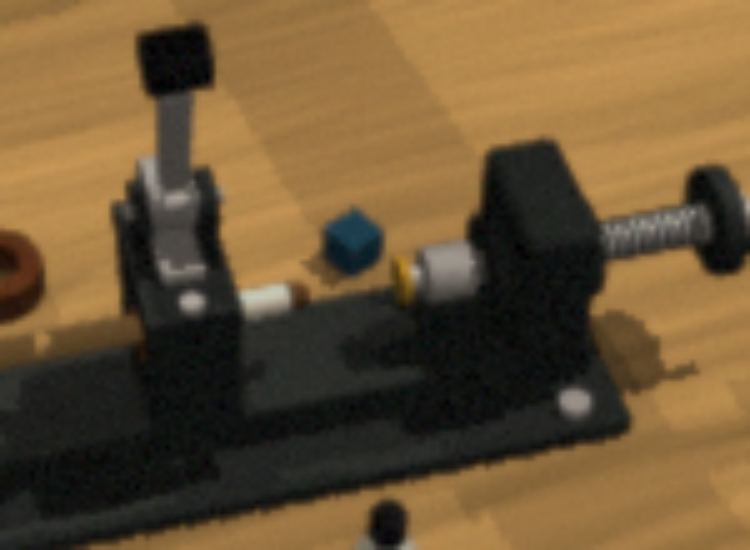

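The scene crop shows the leather tip ending at (307,293) and the brass anvil face at (398,280), a gap of about 39 mm. I'm sliding 30 mm, then creeping.

```bash
python3 -m creep '[{"tx":-0.08,"ty":0,"tz":0,"ax":0,"ay":0,"az":0,"gripper":-1},{"tx":-0.16,"ty":0,"tz":0,"ax":0,"ay":0,"az":0,"gripper":-1},{"tx":-0.24,"ty":0,"tz":0,"ax":0,"ay":0,"az":0,"gripper":-1},{"tx":-0.32,"ty":0,"tz":0,"ax":0,"ay":0,"az":0,"gripper":-1},{"tx":-0.40,"ty":0,"tz":0,"ax":0,"ay":0,"az":0,"gripper":-1},{"tx":-0.48,"ty":0,"tz":0,"ax":0,"ay":0,"az":0,"gripper":-1},{"tx":-0.56,"ty":0,"tz":0,"ax":0,"ay":0,"az":0,"gripper":-1},{"tx":-0.64,"ty":0,"tz":0,"ax":0,"ay":0,"az":0,"gripper":-1},{"tx":-0.72,"ty":0,"tz":0,"ax":0,"ay":0,"az":0,"gripper":-1},{"tx":-0.8,"ty":0,"tz":0,"ax":0,"ay":0,"az":0,"gripper":-1},{"tx":-0.88,"ty":0,"tz":0,"ax":0,"ay":0,"az":0,"gripper":-1},{"tx":-0.96,"ty":0,"tz":0,"ax":0,"ay":0,"az":0,"gripper":-1},{"tx":-1.04,"ty":0,"tz":0,"ax":0,"ay":0,"az":0,"gripper":-1},{"tx":-1.12,"ty":0,"tz":0,"ax":0,"ay":0,"az":0,"gripper":-1}]'
cat > st.py <<'E'
from h import *
s=state();w=s["wrist_force"]; p=prs(s["ee_pos"])*1e3
print("t%.2f"%s["time_s"],"Fy %.2f Fx %.2f Fz %.2f"%(-(w@D),w[0]*D[1]-w[1]*D[0],w[2]),"p",p.round(2))
E
python3 st.py
for i in 1; do python3 -m creep '[{"tx":-0.02,"ty":0,"tz":0,"ax":0,"ay":0,"az":0,"gripper":-1},{"tx":-0.04,"ty":0,"tz":0,"ax":0,"ay":0,"az":0,"gripper":-1},{"tx":-0.06,"ty":0,"tz":0,"ax":0,"ay":0,"az":0,"gripper":-1},{"tx":-0.08,"ty":0,"tz":0,"ax":0,"ay":0,"az":0,"gripper":-1}]' >/dev/null; done; python3 st.py
python3 -m creep '[{"tx":-0.02,"ty":0,"tz":0,"ax":0,"ay":0,"az":0,"gripper":-1},{"tx":-0.04,"ty":0,"tz":0,"ax":0,"ay":0,"az":0,"gripper":-1},{"tx":-0.06,"ty":0,"tz":0,"ax":0,"ay":0,"az":0,"gripper":-1},{"tx":-0.08,"ty":0,"tz":0,"ax":0,"ay":0,"az":0,"gripper":-1}]' >/dev/null; python3 st.py
```

```text
time_s: 6.8
ee_pos: [0.5696, -0.1076, 0.2326]
tool_rot: [3.138, -0.005, -1.669]
wrist_force: [-0.0, -15.2, 0.1]
grip_width: 0.011
grasp_force: 58.6
t6.80 Fy 15.15 Fx 1.46 Fz 0.05 p [  2.5  -57.74 232.63]
t7.20 Fy 14.77 Fx 2.04 Fz 0.34 p [  2.5  -55.79 232.64]
t7.60 Fy 14.47 Fx 2.25 Fz 0.27 p [  2.48 -53.82 232.6 ]
```

```bash
python3 -m creep '[{"tx":-0.02,"ty":-0.02,"tz":0,"ax":0,"ay":0,"az":0,"gripper":-1},{"tx":-0.04,"ty":-0.035,"tz":0,"ax":0,"ay":0,"az":0,"gripper":-1},{"tx":-0.06,"ty":-0.035,"tz":0,"ax":0,"ay":0,"az":0,"gripper":-1},{"tx":-0.08,"ty":-0.035,"tz":0,"ax":0,"ay":0,"az":0,"gripper":-1}]' >/dev/null; python3 st.py
python3 -m creep '[{"tx":-0.01,"ty":0,"tz":0,"ax":0,"ay":0,"az":0,"gripper":-1},{"tx":-0.02,"ty":0,"tz":0,"ax":0,"ay":0,"az":0,"gripper":-1},{"tx":-0.03,"ty":0,"tz":0,"ax":0,"ay":0,"az":0,"gripper":-1},{"tx":-0.04,"ty":0,"tz":0,"ax":0,"ay":0,"az":0,"gripper":-1}]' >/dev/null; python3 st.py
python3 -m creep '[{"tx":-0.01,"ty":0,"tz":0,"ax":0,"ay":0,"az":0,"gripper":-1},{"tx":-0.02,"ty":0,"tz":0,"ax":0,"ay":0,"az":0,"gripper":-1},{"tx":-0.03,"ty":0,"tz":0,"ax":0,"ay":0,"az":0,"gripper":-1},{"tx":-0.04,"ty":0,"tz":0,"ax":0,"ay":0,"az":0,"gripper":-1}]' >/dev/null; python3 st.py
```

```text
t8.00 Fy 14.75 Fx 1.05 Fz -0.09 p [  3.   -51.84 232.32]
t8.40 Fy 15.32 Fx 0.70 Fz -0.20 p [  3.02 -50.85 232.35]
t8.80 Fy 14.76 Fx -0.16 Fz 0.37 p [  3.01 -49.87 232.33]
```

```bash
python3 -m creep '[{"tx":-0.01,"ty":0,"tz":0,"ax":0,"ay":0,"az":0,"gripper":-1},{"tx":-0.02,"ty":0,"tz":0,"ax":0,"ay":0,"az":0,"gripper":-1}]' >/dev/null; python3 st.py
python3 -m creep '[{"tx":-0.01,"ty":0,"tz":0,"ax":0,"ay":0,"az":0,"gripper":-1},{"tx":-0.02,"ty":0,"tz":0,"ax":0,"ay":0,"az":0,"gripper":-1}]' >/dev/null; python3 st.py
python3 -m creep '[{"tx":-0.01,"ty":0,"tz":0,"ax":0,"ay":0,"az":0,"gripper":-1},{"tx":-0.02,"ty":0,"tz":0,"ax":0,"ay":0,"az":0,"gripper":-1}]' >/dev/null; python3 st.py
python3 -m creep '[{"tx":-0.01,"ty":0,"tz":0,"ax":0,"ay":0,"az":0,"gripper":-1},{"tx":-0.02,"ty":0,"tz":0,"ax":0,"ay":0,"az":0,"gripper":-1}]' >/dev/null; python3 st.py
```

```text
t9.00 Fy 15.22 Fx 1.06 Fz 0.13 p [  3.03 -49.35 232.33]
t9.20 Fy 15.35 Fx 0.36 Fz 1.10 p [  3.01 -48.85 232.31]
t9.40 Fy 15.10 Fx 0.67 Fz 0.75 p [  3.02 -48.37 232.32]
t9.60 Fy 15.18 Fx 0.90 Fz -0.71 p [  3.02 -47.87 232.35]
```

```bash
python3 -m creep '[{"tx":-0.01,"ty":0,"tz":0,"ax":0,"ay":0,"az":0,"gripper":-1},{"tx":-0.02,"ty":0,"tz":0,"ax":0,"ay":0,"az":0,"gripper":-1}]' >/dev/null; python3 st.py
python3 -m creep '[{"tx":-0.01,"ty":0,"tz":0,"ax":0,"ay":0,"az":0,"gripper":-1},{"tx":-0.02,"ty":0,"tz":0,"ax":0,"ay":0,"az":0,"gripper":-1}]' >/dev/null; python3 st.py
python3 -m creep '[{"tx":-0.01,"ty":0,"tz":0,"ax":0,"ay":0,"az":0,"gripper":-1},{"tx":-0.02,"ty":0,"tz":0,"ax":0,"ay":0,"az":0,"gripper":-1}]' >/dev/null; python3 st.py
```

```text
t9.80 Fy 14.54 Fx 0.32 Fz 0.32 p [  3.03 -47.37 232.32]
t10.00 Fy 14.89 Fx 1.40 Fz 0.24 p [  3.03 -46.87 232.33]
t10.20 Fy 15.18 Fx 0.02 Fz 0.06 p [  3.03 -46.39 232.34]
```

```bash
python3 -m creep '[{"tx":-0.01,"ty":0,"tz":0,"ax":0,"ay":0,"az":0,"gripper":-1},{"tx":-0.02,"ty":0,"tz":0,"ax":0,"ay":0,"az":0,"gripper":-1}]' >/dev/null; python3 st.py
python3 -m creep '[{"tx":-0.01,"ty":0,"tz":0,"ax":0,"ay":0,"az":0,"gripper":-1},{"tx":-0.02,"ty":0,"tz":0,"ax":0,"ay":0,"az":0,"gripper":-1}]' >/dev/null; python3 st.py
python3 - <<'E'
from h import *
f=grab_frame("scene")
P=pts(f);Q=prs(P);im=f["frame"]
for a in np.arange(.125,.16,.002):
    k=(abs(Q[...,0]-.003)<.012)&(abs(Q[...,1]-a)<.0015)&(Q[...,2]>.06)&(Q[...,2]<.09)
    if k.any(): print(round(a,3),k.sum(),np.median(im[k],0).astype(int).tolist(),end=' | ')
save(f,"s3.png",(330,180,390,225),12)
E
```

```text
t10.40 Fy 15.27 Fx 0.83 Fz 1.41 p [  3.03 -45.89 232.37]
t10.60 Fy 15.89 Fx 1.25 Fz 0.29 p [  3.03 -45.38 232.32]
0.125 8 [171, 167, 149] | 0.127 7 [179, 176, 158] | 0.129 7 [181, 186, 170] | 0.131 7 [177, 167, 148] | 0.133 9 [166, 155, 137] | 0.135 8 [131, 115, 97] | 0.137 8 [113, 98, 81] | 0.139 7 [91, 67, 38] | 0.141 7 [89, 55, 31] | 0.143 5 [75, 47, 25] | 0.145 10 [76, 53, 17] | 0.147 22 [84, 62, 20] | 0.149 14 [150, 112, 30] | 0.151 7 [139, 113, 52] | 0.153 6 [166, 145, 126] | 0.155 8 [131, 122, 111] | 0.157 10 [90, 82, 73] | 0.159 26 [92, 82, 73] |
```

View pics/s3.png

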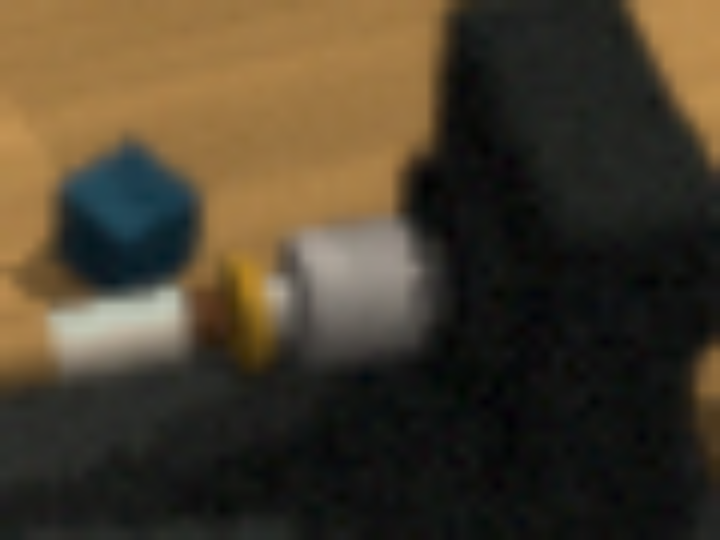

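The picture shows the leather tip at (205,315) at the brass disc (240,310), at or just short of contact. I'm continuing in finer steps.

```bash
python3 -m creep '[{"tx":-0.01,"ty":0,"tz":0,"ax":0,"ay":0,"az":0,"gripper":-1},{"tx":-0.01,"ty":0,"tz":0,"ax":0,"ay":0,"az":0,"gripper":-1}]' >/dev/null; python3 st.py
python3 -m creep '[{"tx":-0.01,"ty":0,"tz":0,"ax":0,"ay":0,"az":0,"gripper":-1},{"tx":-0.01,"ty":0,"tz":0,"ax":0,"ay":0,"az":0,"gripper":-1}]' >/dev/null; python3 st.py
python3 -m creep '[{"tx":-0.01,"ty":0,"tz":0,"ax":0,"ay":0,"az":0,"gripper":-1},{"tx":-0.01,"ty":0,"tz":0,"ax":0,"ay":0,"az":0,"gripper":-1}]' >/dev/null; python3 st.py
```

```text
t10.85 Fy 15.51 Fx 0.46 Fz 0.27 p [  3.04 -45.18 232.34]
t11.05 Fy 14.95 Fx 1.26 Fz 0.18 p [  3.03 -44.93 232.31]
t11.25 Fy 16.09 Fx 0.49 Fz 0.32 p [  3.04 -44.82 232.36]
```

```bash
python3 -m creep '[{"tx":-0.01,"ty":0,"tz":0,"ax":0,"ay":0,"az":0,"gripper":-1},{"tx":-0.01,"ty":0,"tz":0,"ax":0,"ay":0,"az":0,"gripper":-1}]' >/dev/null; python3 st.py
python3 -m creep '[{"tx":-0.01,"ty":0,"tz":0,"ax":0,"ay":0,"az":0,"gripper":-1},{"tx":-0.01,"ty":0,"tz":0,"ax":0,"ay":0,"az":0,"gripper":-1}]' >/dev/null; python3 st.py
```

```text
t11.45 Fy 16.33 Fx 0.30 Fz -0.23 p [  3.05 -44.69 232.35]
t11.65 Fy 16.92 Fx 0.04 Fz -0.05 p [  3.04 -44.51 232.36]
```

```bash
python3 -m creep '[{"tx":-0.01,"ty":0,"tz":0,"ax":0,"ay":0,"az":0,"gripper":-1},{"tx":-0.01,"ty":0,"tz":0,"ax":0,"ay":0,"az":0,"gripper":-1}]' >/dev/null; python3 st.py
python3 -m creep '[{"tx":-0.01,"ty":0,"tz":0,"ax":0,"ay":0,"az":0,"gripper":-1},{"tx":-0.01,"ty":0,"tz":0,"ax":0,"ay":0,"az":0,"gripper":-1}]' >/dev/null; python3 st.py
python3 -m creep '[{"tx":-0.01,"ty":0,"tz":0,"ax":0,"ay":0,"az":0,"gripper":-1},{"tx":-0.01,"ty":0,"tz":0,"ax":0,"ay":0,"az":0,"gripper":-1}]' >/dev/null; python3 st.py
```

```text
t11.85 Fy 18.82 Fx 0.67 Fz -0.79 p [  3.05 -44.36 232.35]
t12.05 Fy 18.34 Fx 1.32 Fz 0.18 p [  3.05 -44.17 232.35]
t12.25 Fy 18.73 Fx -0.06 Fz 0.25 p [  3.06 -44.02 232.32]
```

```bash
python3 -m creep '[{"tx":-0.01,"ty":0,"tz":0,"ax":0,"ay":0,"az":0,"gripper":-1},{"tx":-0.02,"ty":0,"tz":0,"ax":0,"ay":0,"az":0,"gripper":-1}]' >/dev/null; python3 st.py
python3 -m creep '[{"tx":-0.01,"ty":0,"tz":0,"ax":0,"ay":0,"az":0,"gripper":-1},{"tx":-0.01,"ty":0,"tz":0,"ax":0,"ay":0,"az":0,"gripper":-1}]' >/dev/null; python3 st.py
python3 -m creep '[{"tx":0,"ty":0,"tz":0,"ax":0,"ay":0,"az":0,"gripper":-1}]' >/dev/null; python3 st.py
python3 -m creep '[{"tx":0,"ty":0,"tz":0,"ax":0,"ay":0,"az":0,"gripper":-1}]' >/dev/null; python3 st.py
```

```text
t12.45 Fy 20.52 Fx 2.06 Fz -0.68 p [  3.04 -43.68 232.33]
t12.65 Fy 19.48 Fx 1.80 Fz -0.04 p [  3.04 -43.48 232.35]
t12.75 Fy 19.23 Fx 1.23 Fz -0.41 p [  3.06 -43.5  232.34]
t12.85 Fy 19.20 Fx 0.44 Fz -0.30 p [  3.06 -43.51 232.36]
```

```bash
python3 -m creep '[{"tx":-0.01,"ty":0,"tz":0,"ax":0,"ay":0,"az":0,"gripper":-1},{"tx":-0.015,"ty":0,"tz":0,"ax":0,"ay":0,"az":0,"gripper":-1}]' >/dev/null; python3 st.py
python3 -m creep '[{"tx":-0.005,"ty":0,"tz":0,"ax":0,"ay":0,"az":0,"gripper":-1}]' >/dev/null; python3 st.py
python3 -m creep '[{"tx":0.02,"ty":0,"tz":0,"ax":0,"ay":0,"az":0,"gripper":-1},{"tx":0.04,"ty":0,"tz":0,"ax":0,"ay":0,"az":0,"gripper":-1}]' >/dev/null; python3 st.py
python3 -m creep '[{"tx":0.02,"ty":0,"tz":0,"ax":0,"ay":0,"az":0,"gripper":-1},{"tx":0.04,"ty":0,"tz":0,"ax":0,"ay":0,"az":0,"gripper":-1}]' >/dev/null; python3 st.py
```

```text
t13.05 Fy 19.70 Fx 1.35 Fz -1.04 p [  3.07 -43.3  232.36]
t13.15 Fy 20.87 Fx 1.65 Fz -1.15 p [  3.08 -43.28 232.34]
t13.35 Fy 15.69 Fx 1.01 Fz 0.60 p [  3.04 -43.65 232.33]
t13.55 Fy 12.04 Fx 0.09 Fz 0.64 p [  3.02 -43.9  232.32]
```

```bash
python3 -m creep '[{"tx":0.02,"ty":0,"tz":0,"ax":0,"ay":0,"az":0,"gripper":-1},{"tx":0.04,"ty":0,"tz":0,"ax":0,"ay":0,"az":0,"gripper":-1},{"tx":0.055,"ty":0,"tz":0,"ax":0,"ay":0,"az":0,"gripper":-1}]' >/dev/null; python3 st.py
python3 -m creep '[{"tx":0,"ty":0,"tz":0,"ax":0,"ay":0,"az":0,"gripper":-1}]' 20 ; python3 st.py
python3 -m creep '[{"tx":0,"ty":0,"tz":0,"ax":0,"ay":0,"az":0,"gripper":-0.7},{"tx":0,"ty":0,"tz":0,"ax":0,"ay":0,"az":0,"gripper":-0.5},{"tx":0,"ty":0,"tz":0,"ax":0,"ay":0,"az":0,"gripper":-0.3},{"tx":0,"ty":0,"tz":0,"ax":0,"ay":0,"az":0,"gripper":-0.3},{"tx":0,"ty":0,"tz":0,"ax":0,"ay":0,"az":0,"gripper":-0.3}]'; python3 st.py
```

```text
t13.85 Fy 8.25 Fx -0.71 Fz 2.39 p [  2.97 -44.27 232.33]
time_s: 13.95
ee_pos: [0.5714, -0.0942, 0.2323]
tool_rot: [3.137, -0.002, -1.669]
wrist_force: [-1.6, -7.8, 1.0]
grip_width: 0.0109
grasp_force: 58.7
t13.95 Fy 7.90 Fx -0.86 Fz 0.98 p [  2.99 -44.26 232.33]
time_s: 14.45
ee_pos: [0.5726, -0.0926, 0.233]
tool_rot: [3.141, 0.0, -1.668]
wrist_force: [-0.0, 1.0, 0.6]
grip_width: 0.0297
grasp_force: 0.0
t14.45 Fy -0.98 Fx -0.11 Fz 0.57 p [  4.06 -42.49 233.04]
```

```bash
python3 -m creep '[{"tx":0,"ty":0,"tz":-0.6,"ax":0,"ay":0,"az":0,"gripper":-0.2},{"tx":0,"ty":0,"tz":-2,"ax":0,"ay":0,"az":0,"gripper":-0.2},{"tx":0,"ty":0,"tz":-4,"ax":0,"ay":0,"az":0,"gripper":-0.2},{"tx":0,"ty":0,"tz":-6,"ax":0,"ay":0,"az":0,"gripper":-1},{"tx":0,"ty":0,"tz":-8,"ax":0,"ay":0,"az":0,"gripper":-1},{"tx":0,"ty":0,"tz":-8.8,"ax":0,"ay":0,"az":0,"gripper":-1},{"tx":0,"ty":0,"tz":-8.8,"ax":0,"ay":0,"az":0,"gripper":-1}]' 40
python3 -m creep '[{"tx":0,"ty":-1.4,"tz":0,"ax":0,"ay":0,"az":-1.3,"gripper":-1},{"tx":0,"ty":-2.84,"tz":0,"ax":0,"ay":0,"az":-2.6,"gripper":-1},{"tx":0,"ty":-2.84,"tz":0,"ax":0,"ay":0,"az":-3.9,"gripper":-1},{"tx":-0.4,"ty":-2.84,"tz":0,"ax":0,"ay":0,"az":-5.2,"gripper":-1},{"tx":-0.8,"ty":-2.84,"tz":0,"ax":0,"ay":0,"az":-6.5,"gripper":-1},{"tx":-1.2,"ty":-2.84,"tz":0,"ax":0,"ay":0,"az":-7.8,"gripper":-1},{"tx":-1.6,"ty":-2.84,"tz":0,"ax":0,"ay":0,"az":-9.1,"gripper":-1},{"tx":-2,"ty":-2.84,"tz":0,"ax":0,"ay":0,"az":-10.4,"gripper":-1},{"tx":-2.4,"ty":-2.84,"tz":0,"ax":0,"ay":0,"az":-11.7,"gripper":-1},{"tx":-2.8,"ty":-2.84,"tz":0,"ax":0,"ay":0,"az":-13,"gripper":-1},{"tx":-3.2,"ty":-2.84,"tz":0,"ax":0,"ay":0,"az":-14.3,"gripper":-1},{"tx":-3.66,"ty":-2.84,"tz":0,"ax":0,"ay":0,"az":-15,"gripper":-1},{"tx":-3.66,"ty":-2.84,"tz":0,"ax":0,"ay":0,"az":-15,"gripper":-1},{"tx":-3.66,"ty":-2.84,"tz":0,"ax":0,"ay":0,"az":-15,"gripper":-1}]'
python3 st.py
python3 - <<'E'
from h import *
f=grab_frame("scene");P=pts(f);Q=prs(P);im=f["frame"]
k=(im.max(-1)<70)&(abs(Q[...,0]-.02)<.05)&(abs(Q[...,1]-.05)<.03)&(Q[...,2]>.22)&(Q[...,2]<.28)
print("knob",k.sum(),Q[k].mean(0).round(4),np.percentile(Q[k],[5,95],axis=0).round(4).tolist())
save(f,"s4.png",(230,60,430,260),3)
E
```

```text
time_s: 15.15
ee_pos: [0.5728, -0.093, 0.4576]
tool_rot: [-3.134, 0.001, -1.668]
wrist_force: [-0.1, -0.7, 0.4]
grip_width: 0.0003
grasp_force: 0.0
time_s: 16.55
ee_pos: [0.6523, -0.0088, 0.4524]
tool_rot: [3.141, 0.002, -0.099]
wrist_force: [0.2, -0.3, -0.1]
grip_width: -0.0001
grasp_force: 0.0
t16.55 Fy 0.26 Fx 0.18 Fz -0.06 p [ 75.2   48.71 452.39]
knob 79 [0.0299 0.0389 0.2506] [[0.0215, 0.0337, 0.2267], [0.0363, 0.0445, 0.2605]]
```

View pics/s4.png

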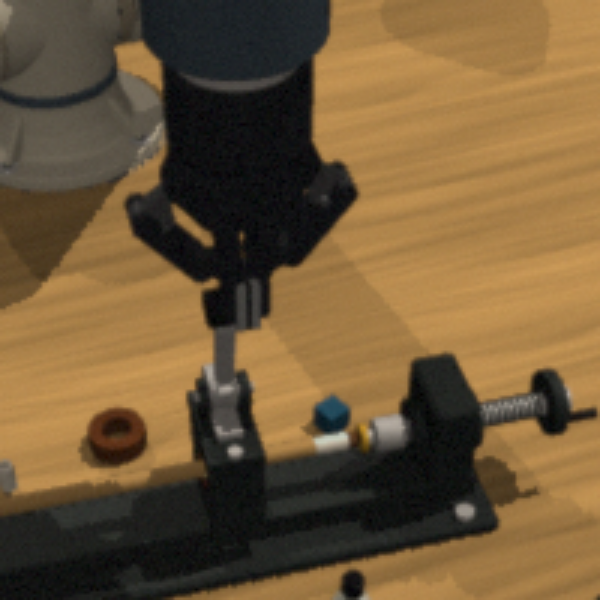

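The scene view shows the closed fingers just behind the knob, which is at about (240,300), with the tip still on the anvil at (360,437). I'm descending behind the knob and starting the push.

```bash
python3 -m creep '[{"tx":0,"ty":0,"tz":0.8,"ax":0,"ay":0,"az":0,"gripper":-1},{"tx":0,"ty":0,"tz":1.65,"ax":0,"ay":0,"az":0,"gripper":-1},{"tx":0,"ty":0,"tz":1.65,"ax":0,"ay":0,"az":0,"gripper":-1},{"tx":-0.5,"ty":0,"tz":1.65,"ax":0,"ay":0,"az":0,"gripper":-1},{"tx":-0.9,"ty":0,"tz":1.65,"ax":0,"ay":0,"az":0,"gripper":-1},{"tx":-1.1,"ty":0,"tz":1.65,"ax":0,"ay":0,"az":0,"gripper":-1},{"tx":-1.3,"ty":0,"tz":1.65,"ax":0,"ay":0,"az":0,"gripper":-1},{"tx":-1.5,"ty":0,"tz":1.65,"ax":0,"ay":0,"az":0,"gripper":-1},{"tx":-1.7,"ty":0,"tz":1.6,"ax":0,"ay":0,"az":0,"gripper":-1},{"tx":-1.97,"ty":0,"tz":1.57,"ax":0,"ay":0,"az":0,"gripper":-1}]'; python3 st.py
python3 -m creep '[{"tx":-0.2,"ty":0,"tz":-0.05,"ax":0,"ay":0,"az":0,"gripper":-1},{"tx":-0.4,"ty":0,"tz":-0.1,"ax":0,"ay":0,"az":0,"gripper":-1},{"tx":-0.6,"ty":0,"tz":-0.15,"ax":0,"ay":0,"az":0,"gripper":-1},{"tx":-0.8,"ty":0,"tz":-0.2,"ax":0,"ay":0,"az":0,"gripper":-1},{"tx":-1,"ty":0,"tz":-0.2,"ax":0,"ay":0,"az":0,"gripper":-1}]'; python3 st.py
```

```text
time_s: 17.6
ee_pos: [0.6031, -0.0041, 0.4141]
tool_rot: [3.141, -0.0, -0.098]
wrist_force: [1.0, -0.7, 0.4]
grip_width: 0.0001
grasp_force: 0.4
t17.60 Fy 0.58 Fx 1.03 Fz 0.38 p [ 25.74  48.59 414.1 ]
time_s: 18.1
ee_pos: [0.5783, -0.0015, 0.4192]
tool_rot: [-3.141, -0.001, -0.098]
wrist_force: [4.6, -0.6, -3.0]
grip_width: 0.0002
grasp_force: 2.3
t18.10 Fy 0.16 Fx 4.62 Fz -2.99 p [  0.87  48.7  419.2 ]
```

```bash
python3 -m creep '[{"tx":-0.2,"ty":0,"tz":0.04,"ax":0,"ay":0,"az":0,"gripper":-1},{"tx":-0.4,"ty":0,"tz":0.08,"ax":0,"ay":0,"az":0,"gripper":-1},{"tx":-0.6,"ty":0,"tz":0.14,"ax":0,"ay":0,"az":0,"gripper":-1},{"tx":-0.8,"ty":0,"tz":0.2,"ax":0,"ay":0,"az":0,"gripper":-1},{"tx":-1.06,"ty":0,"tz":0.3,"ax":0,"ay":0,"az":0,"gripper":-1}]'; python3 st.py
python3 -m creep '[{"tx":-0.2,"ty":0,"tz":0.1,"ax":0,"ay":0,"az":0,"gripper":-1},{"tx":-0.4,"ty":0,"tz":0.21,"ax":0,"ay":0,"az":0,"gripper":-1},{"tx":-0.6,"ty":0,"tz":0.33,"ax":0,"ay":0,"az":0,"gripper":-1},{"tx":-0.75,"ty":0,"tz":0.43,"ax":0,"ay":0,"az":0,"gripper":-1},{"tx":-0.9,"ty":0,"tz":0.53,"ax":0,"ay":0,"az":0,"gripper":-1}]'; python3 st.py
```

```text
time_s: 18.6
ee_pos: [0.5525, 0.001, 0.4128]
tool_rot: [-3.141, -0.005, -0.098]
wrist_force: [6.8, -0.1, 0.5]
grip_width: -0.0
grasp_force: 3.2
t18.60 Fy -0.59 Fx 6.80 Fz 0.52 p [-25.08  48.7  412.75]
time_s: 19.1
ee_pos: [0.5295, 0.0033, 0.3992]
tool_rot: [-3.141, -0.002, -0.098]
wrist_force: [5.0, 0.8, 1.9]
grip_width: -0.0002
grasp_force: 2.3
t19.10 Fy -1.32 Fx 4.89 Fz 1.93 p [-48.16  48.7  399.17]
```

```bash
python3 -m creep '[{"tx":-0.2,"ty":0,"tz":0.17,"ax":0,"ay":0,"az":0,"gripper":-1},{"tx":-0.4,"ty":0,"tz":0.36,"ax":0,"ay":0,"az":0,"gripper":-1},{"tx":-0.6,"ty":0,"tz":0.56,"ax":0,"ay":0,"az":0,"gripper":-1},{"tx":-0.8,"ty":0,"tz":0.8,"ax":0,"ay":0,"az":0,"gripper":-1},{"tx":-1,"ty":0,"tz":1.06,"ax":0,"ay":0,"az":0,"gripper":-1},{"tx":-1.16,"ty":0,"tz":1.38,"ax":0,"ay":0,"az":0,"gripper":-1}]'; python3 st.py
python3 -m creep '[{"tx":0,"ty":0,"tz":0,"ax":0,"ay":0,"az":0,"gripper":-1},{"tx":0,"ty":0,"tz":-2,"ax":0,"ay":0,"az":0,"gripper":-1},{"tx":0,"ty":0,"tz":-4,"ax":0,"ay":0,"az":0,"gripper":-1},{"tx":0,"ty":0,"tz":-5,"ax":0,"ay":0,"az":0,"gripper":-1},{"tx":0,"ty":0,"tz":-5,"ax":0,"ay":0,"az":0,"gripper":-1}]'; python3 st.py
python3 - <<'E'
from h import *
f=grab_frame("scene");P=pts(f);Q=prs(P);im=f["frame"]
k=(im.max(-1)<70)&(abs(Q[...,0]+.09)<.04)&(abs(Q[...,1]-.05)<.03)&(Q[...,2]>.12)&(Q[...,2]<.24)
print("knob",k.sum(),Q[k].mean(0).round(4),np.percentile(Q[k],[5,95],axis=0).round(4).tolist())
save(f,"s5.png",(230,100,430,240),4)
E
```

```text
time_s: 19.7
ee_pos: [0.4998, 0.0059, 0.3626]
tool_rot: [3.141, 0.002, -0.098]
wrist_force: [0.4, 0.5, -0.5]
grip_width: 0.0001
grasp_force: 0.0
t19.70 Fy -0.52 Fx 0.33 Fz -0.54 p [-78.03  48.37 362.64]
time_s: 20.2
ee_pos: [0.501, 0.0057, 0.4933]
tool_rot: [-3.14, -0.008, -0.098]
wrist_force: [0.9, 0.1, -0.0]
grip_width: -0.0001
grasp_force: 0.0
t20.20 Fy -0.23 Fx 0.90 Fz -0.01 p [-76.81  48.3  493.3 ]
knob 114 [-0.0888  0.0458  0.1777] [[-0.0971, 0.0343, 0.1681], [-0.0828, 0.0577, 0.1831]]
```

View pics/s5.png

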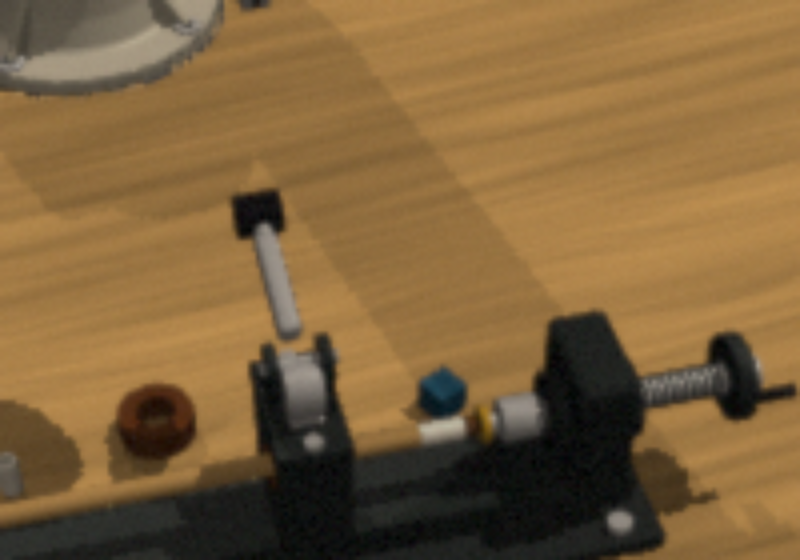

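The lever is closed: the knob at (258,212) measures about 170 mm high at its centre, which matches the stop. The tip is on the anvil at (480,425), the ring and chalk haven't moved, and the gripper is clear. I'm handing in.

```bash
python3 -c "
from bench import *
print(job_done())"
```

```text
the job is handed in; nothing more can be done
None
```

The job is handed in at about 20 s: the tip presses on the anvil with an estimated 5–6.5 N (inferred from wrist force and travel, not measured directly), the cam lever is closed at its stop, and the robot touches nothing.

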